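Close up a rack of baking-mix cartons

ROBOT

A 7-joint arm with a two-finger parallel gripper is mounted at the origin on the work surface. World frame = base frame: x ahead of the robot, y to its left, z up, the work surface at z = 0. Lengths are in m, angles in rad, forces in N, time in s.
With the tool pointing down it reaches from about 0.4 to 0.85 m from the base axis. Payload 10.4 kg.
Tool frame: the origin (TCP) lies midway between the tips of the shut fingers; the grasp point (between the pads) lies 19 mm behind it; z points along the fingers, y is the line along which they close (so a half turn about z gives the same grasp; the last joint's range is limited). The gripper opens to 87 mm and grips with 3 to 60 N. Pads are 19 mm wide; open, the fingers measure 117 mm over their backs; the gripper's body (75 mm by 190 mm) begins 51 mm behind the grasp point.
Start: joints at [-1.145, 0.332, -0.065, 1.46, 0.022, 1.35, -0.088], TCP at [0.271, 0.563, 0.223] pointing down, gripper open.
Joint ranges: [-2.6, 2.6], [-0.5, 2.12], [-1.47, 1.34], [0.16, 2.42], [-1.27, 4.41], [0.06, 2.06], [-2.6, 2.6]. Speed limits (rad/s): [2.22, 2.22, 2.79, 2.79, 3.14, 3.14, 3.14].

INTERFACE

Orientations are given as a unit quaternion [x, y, z, w].
In Python, from bench import r gives the robot as it stands.
- The arm moves only by the tool arm_command, never from a script. Its arguments are lists of equal length, an entry for each row: "xyz": the shift along the world's x, y, z in m, a list of three; "rot": the turn, a rotation vector about the world's x, y, z in rad, a list of three. In form: {"xyz": [[tx, ty, tz], ...], "rot": [[ax, ay, az], ...]}. A call has 1 to 20 rows; each row is the pose to reach, as a shift and turn from the pose commanded when the call began; what a row does not reach only later rows make up. A row lasts 1/12 s, in which the tool goes at most 41.7 mm and 7.16 degrees, less where a joint would pass 70% of its speed; a pose out of reach is approached as far as the arm can. A call with a gripper value outside its range is refused whole. "grip" is the opening, from 0 (shut) to 1 (fully open), set as the call begins (left out, the last holds). The fingers move at their own pace and stop on an object; "squeeze" is the grip in N (left out, the last holds). Time passes only in rows, so rows that repeat a pose let the fingers close. It gives the time, the measured TCP pose, the force, the opening and the grip force at its end, in the units of the state.
- r.read_state(): the state, without advancing time (a new reading comes with each control period).
- r.camera(name): name is "side" or "top"; returns the picture (480x640x3 uint8, red, green, blue); there is no depth.
- r.camera_model(name): a dict with "fx", "fy", "cx", "cy" (pixels), "T" (4x4, takes a point from camera to world coordinates). Camera axes: x right, y up, looking along -z (the intrinsics and any distortion apply to the point x, -y, -z); pixel columns grow to the right and rows downward; lengths in m; the calibration is good to about 2 mm. A picture is of the moment at which its call begins. camera_model takes no time and is no camera call.
- r.close_job(): hands the job in; it is judged then, once.
Trained networks look in the newest picture that a camera, given by its name, has taken for a name from the list of things; names that differ only in an ending like _2 or _b are one class to them, and where a whole thing is asked for, a point or a joint stands for the part that bears it (a point fixed in the world has none). Each returns a list of dicts, best first, with "conf" (0 to 1); they miss things now and then, are a little off and sometimes report something else, mostly with a low value. They report only what shows in the picture. A call takes as long as a camera call. They do not tell look-alikes from the thing itself.
- r.look_for(label, camera): "at" ([x, y, z] in m, in the coordinates of the camera as it stood for that picture, good to about 4 mm: the middle of the surface that is visible of it).
- r.spot_point(label, camera): "at" ([x, y, z] in m, in the coordinates of the camera as it stood for that picture, good to about 4 mm: a listed point, or the origin of a listed thing).
The state is a dict: "time": time; "joint_positions": joint angles; "joint_vel": joint speeds; "joint_torque": joint torques, N m; "ee_pos": TCP position; "eef_rot": TCP orientation; "ft_force": force on the tool from outside, world axes, zero at the start; "torque": the same for the moment, N m; "width": finger opening in m; "grip_force": force on a finger pad.
Only numpy, scipy, OpenCV 4.12 (cv2) and the standard library are available. Lean on these libraries where they do the work, as an engineer would, in place of code of your own. Each camera call takes 0.05 s, during which the arm holds its last target. There are 200 camera calls.

TASK

Draw the rack's sliding end stop back, take the two loose baking-mix cartons from the table (the same size as the two already in the rack), stand them upright in the rack beside those two, broad faces together, and slide the end stop up again until the row of four stands snug between the stop and the end wall, without crushing the row. Let go, and leave the other groceries on the table where they stand.

Things in the scene. Friction and masses are not known exactly. Their poses are not given: they have to be found in the camera images.
- rack: Fixed grey steel channel tray, 118 mm deep (own x), 414 mm long (own y), at some yaw. Origin on the table, mid-depth. Carton floor 6 mm above the table, from y -175 to +180 mm, 112 mm wide between lips whose tops are 16 mm above the table. Fixed end wall, 126 mm high, inner face at y +180 mm; its foot reaches y +239 mm. The end stop slides along y between the wall and the open -y end.
- end_stop (a joint): Clear space between the end wall and the sliding stop's inner face, in m (0.080 to 0.265, larger is more open): that face is at rack y = 0.180 - value. Friction of about 4 N, no spring, stays where left. The stop is a steel plate 106 mm wide, top 126 mm above the table, with a flat foot reaching 78 mm outward (rack -y).
- stop_handle (a point): Middle of the end stop's grip: a round steel bar 12 mm thick, level along the rack's y, its centre line 112 mm above the table. This point is 36 mm outward (rack -y) of the stop's inner face; the level part runs 3 to 62 mm outward, then bends down to the foot. Axes as the rack's. Pinched from above across the rack's x it can be pulled and pushed.
- carton_a_center (a point): Centre of the first loose baking-mix carton: 100 mm (own x) x 38 mm (own y) x 140 mm high, about 0.26 kg, rigid, upright on the table at some yaw. In the rack its 38 mm lies along the rack's y, its centre 76 mm above the table; either broad face may face the wall.
- carton_b_center (a point): Centre of the second loose baking-mix carton, same as the first.
- carton_c_center (a point): Centre of the baking-mix carton in the rack next to the end wall, same size (100 x 38 x 140 mm), loose, standing upright with its 38 mm along the rack's y.
- carton_d_center (a point): Centre of the baking-mix carton in the rack next to carton_c, towards the end stop, same size, loose, upright.
- rice_center (a point): Centre of a bystander: a bigger carton in the same print, 90 mm (own x) x 56 mm (own y) x 172 mm high, upright on the table among the loose cartons. It does not belong in the rack.
- can_low_center (a point): Centre of a bystander: upright food can 66 mm across, 102 mm high.
- can_back_center (a point): Centre of a bystander: upright food can 74 mm across, 110 mm high.
- can_big_center (a point): Centre of a bystander: upright big can 90 mm across, 130 mm high.
- jar_center (a point): Centre of a bystander: upright glass jar 72 mm across, 115 mm high.
- fish_tin_center (a point): Centre of a bystander: flat oblong tin 60 (x) x 105 (y) x 24 mm high.
- tea_carton_center (a point): Centre of a bystander: low tea carton 65 (x) x 120 (y) x 70 mm high.
Mind the look-alikes: they are no part of the job. What is shaped like the part that bears carton_b_center but yellow is not meant.

How it is judged:
By the outcome, as a careful person would: the job done as asked, in the order asked, and still so for the second after the job is handed in, with the robot touching nothing.
It also fails if it takes over 72 s, if anything falls off the work surface, if the arm or the gripper's body presses on something with over 40 N, if the wrist force passes 120 N, or if a joint passes its speed limit or range.

## Working session

There is one attempt and no reset: what is moved stays moved. The work goes in short steps, Python scripts to look and compute and a tool call to move; the robot and the scene stay as the last step left them, time stands still between calls to the robot, and variables do not carry over. Pictures are saved under pics/ and viewed, at most 10 in all, crops included, and the job is handed in when it is done.

Besides the shell and the picture viewer there is one more tool, called after "Call:" by a JSON object that holds its "method" and its "body", one argument or row to a line. arm_command: Moves the arm, as the interface text tells. Its arguments: {"type":"object","properties":{"xyz":{"type":"array"},"rot":{"type":"array"},"grip":{"type":"number"},"squeeze":{"type":"number"}},"required":["xyz","rot"]}

```bash
ls; mkdir -p pics
cat > h.py <<'E'
import numpy as np, cv2
from bench import r
def w(cam,p):
    T=np.array(r.camera_model(cam)["T"]); return (T@np.r_[p,1])[:3]
def snap(cam,fn):
    im=r.camera(cam); cv2.imwrite(f"pics/{fn}.png",im[:,:,::-1]); return im
def ray(cam,u,v,z):
    m=r.camera_model(cam); T=np.array(m["T"])
    d=T[:3,:3]@np.array([(u-m["cx"])/m["fx"],-(v-m["cy"])/m["fy"],-1]); o=T[:3,3]
    return o+d*(z-o[2])/d[2]
def pix(cam,p):
    m=r.camera_model(cam); q=np.linalg.inv(np.array(m["T"]))@np.r_[p,1]
    return m["cx"]+m["fx"]*q[0]/-q[2], m["cy"]+m["fy"]*q[1]/q[2]
E
python3 - <<'E'
from h import *
np.set_printoptions(precision=4,suppress=True)
for c in("top","side"):
    snap(c,c+"0"); m=r.camera_model(c); print(c,{k:m[k] for k in m})
    for l in("rack","stop_handle","carton_a_center","carton_c_center","carton_d_center","rice_center","end_stop"):
        for f in ("spot_point","look_for"):
            if f=="look_for" and l!="carton_a_center": continue
            try: print(l,f,[(round(d["conf"],2),w(c,d["at"])) for d in getattr(r,f)(l,c)])
            except Exception as e: print(l,f,e)
s=r.read_state(); print(s["time"],s["ee_pos"],s["eef_rot"],s["ft_force"],s["width"])
E
```

```text
pics
top {'fx': 541.482887323476, 'fy': 541.482887323476, 'cx': 317.16434465566135, 'cy': 239.40785495197827, 'T': array([[ 0.023 ,  0.9934, -0.112 ,  0.3741],
       [-0.9996,  0.0213, -0.0163,  0.0043],
       [-0.0138,  0.1124,  0.9936,  1.4117],
       [ 0.    ,  0.    ,  0.    ,  1.    ]])}
rack spot_point [(0.8, array([0.5308, 0.2384, 0.0056]))]
stop_handle spot_point [(0.83, array([0.5302, 0.2768, 0.114 ]))]
carton_a_center spot_point [(0.64, array([ 0.4785, -0.1411,  0.0694]))]
carton_a_center look_for [(0.9, array([ 0.4745, -0.1375,  0.1399])), (0.41, array([0.5244, 0.2818, 0.0188]))]
carton_c_center spot_point []
carton_d_center spot_point [(0.79, array([0.5241, 0.3516, 0.0768]))]
rice_center spot_point [(0.9, array([ 0.5219, -0.403 ,  0.0839]))]
end_stop spot_point it knows: can_back_center, can_big_center, can_low_center, carton_a_center, carton_b_center, carton_c_center, carton_d_center, fish_tin_center, jar_center, rack, rice_center, stop_handle, tea_carton_c
side {'fx': 449.20975437942803, 'fy': 449.20975437942803, 'cx': 322.98267485163024, 'cy': 242.5790299531963, 'T'
[... 286 characters left out ...]
282, 0.2768, 0.1109]))]
carton_a_center spot_point [(0.74, array([ 0.4745, -0.1436,  0.0674])), (0.58, array([ 0.721 , -0.2764,  0.0584]))]
carton_a_center look_for [(0.61, array([ 0.482 , -0.1593,  0.1013]))]
carton_c_center spot_point []
carton_d_center spot_point []
rice_center spot_point [(0.62, array([ 0.5236, -0.3991,  0.0865])), (0.3, array([0.5327, 0.2402, 0.    ]))]
end_stop spot_point it knows: can_back_center, can_big_center, can_low_center, carton_a_center, carton_b_center, carton_c_center, carton_d_center, fish_tin_center, jar_center, rack, rice_center, stop_handle, tea_carton_c
0.8 [0.2712 0.5631 0.2226] [0.2225 0.9749 0.0001 0.    ] [-0.0913 -0.6582  0.2087] 0.0873521242344885
```

View pics/top0.png

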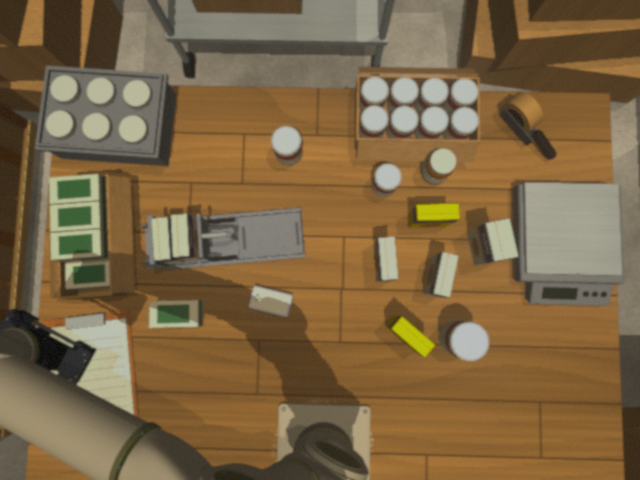

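View pics/side0.png

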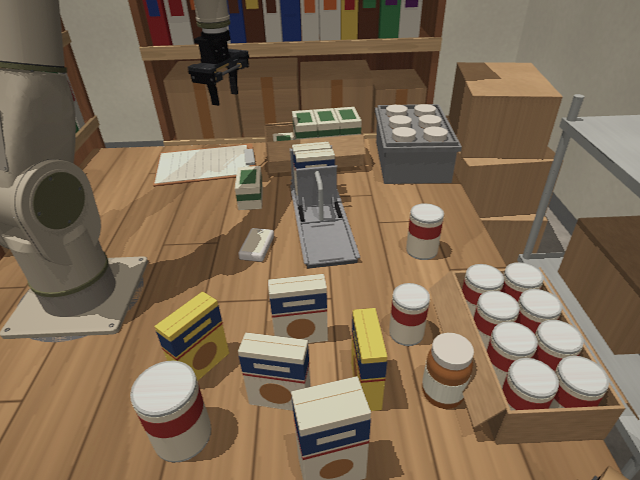

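The top view shows the rack at about (225,238), with the wall on the left (+y) and cartons c and d at (158,240) and (180,237). The loose white cartons are at (388,258) and (445,274). The rice is at (500,240), and the yellow look-alikes are at (437,212) and (413,336). Next I'll measure the tops from an enlarged crop.

Run:
```python
from h import *
im=cv2.imread("pics/top0.png")
a=cv2.resize(im[195:275,140:310],None,fx=4.7,fy=4.7,interpolation=cv2.INTER_CUBIC)[:, :799]
b=cv2.resize(im[225:305,365:475],None,fx=2.7,fy=2.7,interpolation=cv2.INTER_CUBIC)
o=np.zeros((600,799,3),np.uint8); o[:a.shape[0]]=a[:376]; o[380:380+b.shape[0],:b.shape[1]]=b
cv2.imwrite("pics/crop0.png",o)
g=im.astype(int)
# bright top faces
hsv=cv2.cvtColor(im,cv2.COLOR_BGR2HSV); m=((hsv[:,:,2]>175)&(hsv[:,:,1]<75)).astype(np.uint8)
n,lab,st,ce=cv2.connectedComponentsWithStats(m)
for i in range(1,n):
    if st[i,4]<150 or not(140<ce[i][0]<520 and 190<ce[i][1]<310): continue
    pts=np.argwhere(lab==i)[:,::-1]
    W=np.array([ray("top",u,v,0.14)[:2] for u,v in pts])*1000
    (c,s,an)=cv2.minAreaRect(W.astype(np.float32)); print(ce[i].round(),st[i,4],np.round(c,1),np.round(s,1),round(an,1), W.mean(0).round(1))
```

```text
[179. 235.] 556 [521.2 352.6] [94.6 33.7] 6.0 [520.8 352.4]
[160. 238.] 569 [513.1 398.1] [95.9 34. ] 7.0 [512.5 398. ]
[502. 239.] 812 [ 527.1 -408.7] [86.7 52. ] 11.9 [ 527.  -408.8]
[388. 258.] 575 [ 478.5 -142.9] [95.7 35.6] 5.5 [ 477.6 -142.7]Traceback (most recent call last):
  File "<stdin>", line 14, in <module>
  File "h.py", line 8, in ray
    m=r.camera_model(cam); T=np.array(m["T"])
ValueError: time passes only in moves, steps and waits
```

View pics/crop0.png

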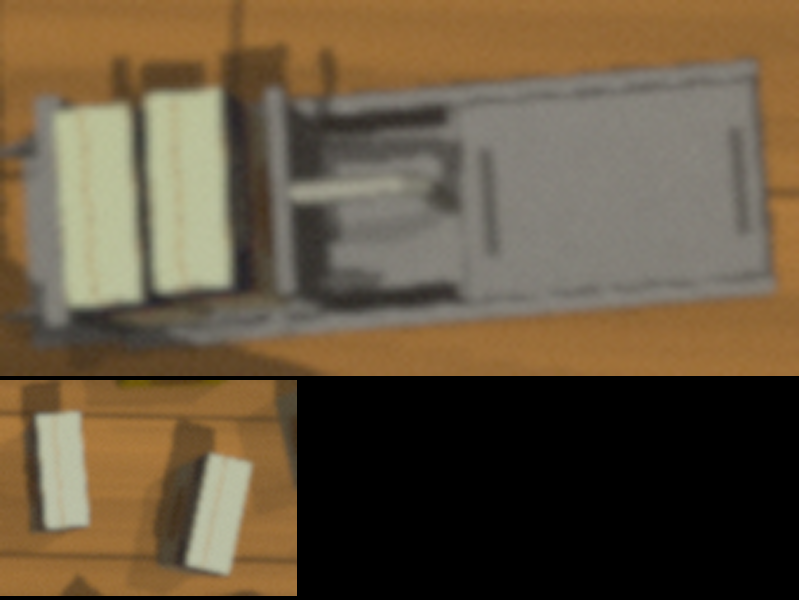

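```bash
python3 - <<'E'
s=open('h.py').read()
s=s.replace("import numpy as np, cv2\n","import numpy as np, cv2, functools\n").replace("def w(cam","@functools.lru_cache(None)\ndef cm(cam): return r.camera_model(cam)\ndef w(cam",1).replace("m=r.camera_model(cam)","m=cm(cam)").replace("np.array(r.camera_model(cam)[\"T\"])","np.array(cm(cam)[\"T\"])")
open('h.py','w').write(s)
E
cat >> h.py <<'E'
def tops(fn,z=0.14,box=(140,520,190,310),tv=175,ts=75):
    im=cv2.imread(f"pics/{fn}.png"); hsv=cv2.cvtColor(im,cv2.COLOR_BGR2HSV); m=((hsv[:,:,2]>tv)&(hsv[:,:,1]<ts)).astype(np.uint8)
    n,lab,st,ce=cv2.connectedComponentsWithStats(m)
    for i in range(1,n):
        if st[i,4]<150 or not(box[0]<ce[i][0]<box[1] and box[2]<ce[i][1]<box[3]): continue
        W=np.array([ray("top",u,v,z)[:2] for u,v in np.argwhere(lab==i)[:,::-1]])*1000
        c,s,an=cv2.minAreaRect(W.astype(np.float32)); print(ce[i].round(),st[i,4],np.round(c,1),np.round(s,1),round(an,1),W.mean(0).round(1))
E
python3 - <<'E'
from h import *
np.set_printoptions(precision=4,suppress=True)
tops("top0",.14,(370,520,190,310)); tops("top0",.146,(140,300,190,310))
C=lambda x,y,z:ray("top",140+x/4.7-.4,195+y/4.7-.4,z)
a,b=C(757,62,.016),C(774,290,.016); print("end corners",a,b,(a+b)/2,np.linalg.norm(a-b))
for p,q in(((285,105),(755,66)),((200,340),(770,292)) ):
    d=C(*q,.016)-C(*p,.016); print("lip yaw",np.degrees(np.arctan2(d[0],-d[1])))
print("stop inner top",C(267,92,.126),C(278,296,.126)); print("wall inner",C(56,110,.126),C(66,318,.126))
d1,d2=C(292,192,.112),C(430,184,.112); print("bar",d1,d2,np.degrees(np.arctan2((d2-d1)[0],-(d2-d1)[1])))
E
```

```text
[502. 239.] 812 [ 527.1 -408.7] [86.7 52. ] 11.9 [ 527.  -408.8]
[388. 258.] 575 [ 478.5 -142.9] [95.7 35.6] 5.5 [ 477.6 -142.7]
[446. 274.] 591 [ 443.2 -278.1] [33.8 96. ] 78.1 [ 442.9 -278. ]
[179. 235.] 556 [520.5 350.9] [94.1 33.5] 6.0 [520.1 350.7]
[160. 238.] 569 [512.5 396.3] [95.5 33.8] 7.0 [511.8 396.1]
[271. 294.] 252 [384.5 127.9] [88.4 20. ] 80.1 [385.8 128.6]
end corners [0.6137 0.0722 0.016 ] [0.4868 0.0595 0.016 ] [0.5503 0.0658 0.016 ] 0.12748398556321014
lip yaw 5.987212874113944
lip yaw 6.080538529813766
stop inner top [0.5741 0.3178 0.126 ] [0.4694 0.3071 0.126 ]
wall inner [0.5625 0.4259 0.126 ] [0.4558 0.4146 0.126 ]
bar [0.5243 0.3057 0.112 ] [0.53   0.2345 0.112 ] 4.55944360011104
```

Call:
{"method": "arm_command", "body": {
  "xyz": [
    [0.03,-0.03,-0.01],
    [0.06,-0.06,-0.02],
    [0.085,-0.095,-0.02],
    [0.11,-0.12,-0.02],
    [0.135,-0.15,-0.02],
    [0.16,-0.18,-0.02],
    [0.185,-0.205,-0.02],
    [0.21,-0.235,-0.02],
    [0.235,-0.26,-0.02],
    [0.25,-0.28,-0.02],
    [0.257,-0.286,-0.02],
    [0.257,-0.286,-0.02],
    [0.257,-0.286,-0.05],
    [0.257,-0.286,-0.08],
    [0.257,-0.286,-0.11],
    [0.257,-0.286,-0.13],
    [0.257,-0.286,-0.13]
  ],
  "rot": [
    [0,0,-0.11],
    [0,0,-0.22],
    [0,0,-0.33],
    [0,0,-0.44],
    [0,0,-0.55],
    [0,0,-0.66],
    [0,0,-0.77],
    [0,0,-0.88],
    [0,0,-0.98],
    [0,0,-1.018],
    [0,0,-1.018],
    [0,0,-1.018],
    [0,0,-1.018],
    [0,0,-1.018],
    [0,0,-1.018],
    [0,0,-1.018],
    [0,0,-1.018]
  ],
  "grip": 0.6
}}

```text
time: 2.22
ee_pos: [0.5244, 0.2778, 0.0881]
eef_rot: [0.668, 0.744, -0.003, -0.001]
ft_force: [-1.0, -0.4, 0.4]
width: 0.0521
grip_force: 0.0
```

Call:
{"method": "arm_command", "body": {
  "xyz": [
    [0.0,0,0.003],
    [0.0,0,0.003],
    [0.0,0,0.003],
    [0.0,0,0.003],
    [0,0,0.003],
    [0,0,0.003]
  ],
  "rot": [
    [0,0,0],
    [0,0,0],
    [0,0,0],
    [0,0,0],
    [0,0,0],
    [0,0,0]
  ],
  "grip": 0.0,
  "squeeze": 20
}}

```text
time: 2.72
ee_pos: [0.5284, 0.2774, 0.0962]
eef_rot: [0.669, 0.743, 0.001, 0.0]
ft_force: [0.4, -0.3, 0.6]
width: 0.0202
grip_force: 0.0
```

Call:
{"method": "arm_command", "body": {
  "xyz": [
    [0,0,0],
    [0,0,0],
    [0,0,0],
    [0,0,0],
    [0.001,-0.01,0],
    [0.0022,-0.021,0]
  ],
  "rot": [
    [0,0,0],
    [0,0,0],
    [0,0,0],
    [0,0,0],
    [0,0,0],
    [0,0,0]
  ],
  "grip": 0.0,
  "squeeze": 20
}}

```text
time: 3.22
ee_pos: [0.5299, 0.2585, 0.0958]
eef_rot: [0.668, 0.744, 0.001, -0.001]
ft_force: [-2.1, 3.9, 2.2]
width: 0.0112
grip_force: 20.0
```

Call:
{"method": "arm_command", "body": {
  "xyz": [
    [0.0015,-0.015,0],
    [0.0031,-0.03,0],
    [0.0047,-0.045,0],
    [0.0063,-0.06,0],
    [0.0079,-0.075,0],
    [0.0095,-0.09,0],
    [0.011,-0.105,0],
    [0.0126,-0.12,0],
    [0.0126,-0.12,0]
  ],
  "rot": [
    [0,0,0],
    [0,0,0],
    [0,0,0],
    [0,0,0],
    [0,0,0],
    [0,0,0],
    [0,0,0],
    [0,0,0],
    [0,0,0]
  ]
}}

```text
time: 3.97
ee_pos: [0.5436, 0.1333, 0.0958]
eef_rot: [0.671, 0.742, 0.0, 0.001]
ft_force: [-1.0, -5.2, 2.7]
width: 0.0111
grip_force: 20.0
```

Run:
```python
from h import *
s=r.read_state(); print(s["ee_pos"],s["ft_force"],s["width"],s["time"])
```

```text
[0.54364631 0.13331498 0.09581645] [-0.99264332 -5.20817349  2.66236959] 0.011085654914202624 3.9667
```

Call:
{"method": "arm_command", "body": {
  "xyz": [
    [0,0,0],
    [0,0,0],
    [0,0,0],
    [0,0,0.01],
    [0,0,0.045],
    [0,0,0.08],
    [-0.005,-0.02,0.105],
    [-0.01,-0.045,0.105],
    [-0.015,-0.07,0.105],
    [-0.021,-0.095,0.105],
    [-0.028,-0.12,0.105],
    [-0.034,-0.145,0.105],
    [-0.04,-0.17,0.105],
    [-0.046,-0.195,0.105],
    [-0.051,-0.22,0.105],
    [-0.056,-0.245,0.105],
    [-0.06,-0.265,0.105],
    [-0.0645,-0.275,0.105],
    [-0.0645,-0.279,0.105],
    [-0.0645,-0.279,0.105]
  ],
  "rot": [
    [0,0,0],
    [0,0,0],
    [0,0,0],
    [0,0,0],
    [0,0,0],
    [0,0,-0.12],
    [0,0,-0.24],
    [0,0,-0.36],
    [0,0,-0.48],
    [0,0,-0.6],
    [0,0,-0.72],
    [0,0,-0.84],
    [0,0,-0.96],
    [0,0,-1.08],
    [0,0,-1.2],
    [0,0,-1.32],
    [0,0,-1.44],
    [0,0,-1.55],
    [0,0,-1.58],
    [0,0,-1.58]
  ],
  "grip": 0.85
}}

```text
time: 5.63
ee_pos: [0.4787, -0.1432, 0.2012]
eef_rot: [0.999, 0.047, 0.0, -0.0]
ft_force: [1.0, 0.3, -1.0]
width: 0.0737
grip_force: 0.0
```

Run:
```python
from h import *
s=r.read_state(); print(s["ee_pos"],s["eef_rot"],s["joint_positions"])
snap("side","side1"); snap("top","top1")
for d in r.spot_point("stop_handle","top"): print(d["conf"],w("top",d["at"]))
```

```text
[ 0.47865837 -0.14320677  0.20117106] [ 9.98880509e-01  4.73028843e-02  4.06378733e-04 -2.50700932e-05] [-0.41748262  0.0559781   0.64637506  1.84562309 -0.03579241  1.25068934
 -1.23677527]
0.59 [0.54262029 0.13100868 0.11528579]
```

View pics/side1.png

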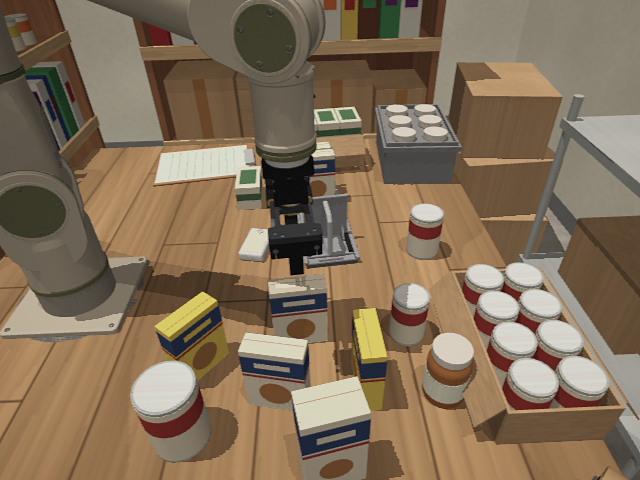

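The side view shows the gripper centred over carton a at about (300,285), with its fingers straddling the carton's thin side. Next I descend.

Call:
{"method": "arm_command", "body": {
  "xyz": [
    [0,0,-0.03],
    [0,0,-0.06],
    [0,0,-0.09],
    [0,0,-0.115],
    [0,0,-0.115],
    [0,0,-0.115]
  ],
  "rot": [
    [0,0,0],
    [0,0,0],
    [0,0,0],
    [0,0,0],
    [0,0,0],
    [0,0,0]
  ]
}}

```text
time: 6.28
ee_pos: [0.4781, -0.1421, 0.0853]
eef_rot: [0.999, 0.049, -0.001, 0.0]
ft_force: [0.3, -0.7, 0.0]
width: 0.0737
grip_force: 0.0
```

Call:
{"method": "arm_command", "body": {
  "xyz": [
    [0,0,0],
    [0,0,0],
    [0,0,0],
    [0,0,0],
    [0,0,0],
    [0,0,0],
    [0,0,0],
    [0,0,0],
    [0,0,0],
    [0,0,0.02],
    [0,0,0.03],
    [0,0,0.03]
  ],
  "rot": [
    [0,0,0],
    [0,0,0],
    [0,0,0],
    [0,0,0],
    [0,0,0],
    [0,0,0],
    [0,0,0],
    [0,0,0],
    [0,0,0],
    [0,0,0],
    [0,0,0],
    [0,0,0]
  ],
  "grip": 0.0,
  "squeeze": 25
}}

```text
time: 7.28
ee_pos: [0.4796, -0.1432, 0.1173]
eef_rot: [0.999, 0.047, 0.002, 0.0]
ft_force: [-0.1, 0.3, -2.9]
width: 0.038
grip_force: 25.0
```

Call:
{"method": "arm_command", "body": {
  "xyz": [
    [0,0,0.03],
    [0,0,0.06],
    [0.002,0.01,0.09],
    [0.005,0.03,0.115],
    [0.008,0.06,0.125],
    [0.011,0.095,0.125],
    [0.015,0.13,0.125],
    [0.018,0.165,0.125],
    [0.022,0.2,0.125],
    [0.026,0.235,0.125],
    [0.03,0.27,0.125],
    [0.034,0.305,0.125],
    [0.038,0.34,0.125],
    [0.042,0.375,0.125],
    [0.045,0.4,0.125],
    [0.047,0.42,0.125],
    [0.048,0.428,0.125],
    [0.048,0.431,0.125],
    [0.048,0.431,0.125],
    [0.048,0.431,0.125]
  ],
  "rot": [
    [0,0,0],
    [0,0,0],
    [0,0,0],
    [0,0,0],
    [0,0,0],
    [0,0,0.01],
    [0,0,0.01],
    [0,0,0.01],
    [0,0,0.01],
    [0,0,0.01],
    [0,0,0.01],
    [0,0,0.01],
    [0,0,0.01],
    [0,0,0.01],
    [0,0,0.01],
    [0,0,0.01],
    [0,0,0.01],
    [0,0,0.01],
    [0,0,0.01],
    [0,0,0.01]
  ]
}}

```text
time: 8.95
ee_pos: [0.5268, 0.2864, 0.2404]
eef_rot: [0.999, 0.051, -0.0, 0.0]
ft_force: [-0.5, -0.6, -3.2]
width: 0.0381
grip_force: 25.0
```

Run:
```python
from h import *
s=r.read_state(); print(s["ee_pos"],s["eef_rot"],s["joint_positions"],s["width"])
a=snap("side","side2"); b=snap("top","top2")
o=np.zeros((600,800,3),np.uint8)
o[:,:400]=cv2.resize(a[60:360,220:420],(400,600)); o[:300,400:]=cv2.resize(b[180:300,140:300],(400,300)); cv2.imwrite("pics/c2.png",o[:,:,::-1])
```

```text
[0.52681717 0.28642353 0.24038254] [ 9.98675221e-01  5.14551885e-02 -6.08699283e-05  4.03591069e-04] [-0.83452272  0.2685557   0.31878577  1.52227958 -0.08438158  1.36488558
 -1.97695138] 0.038064612386099234
```

View pics/c2.png

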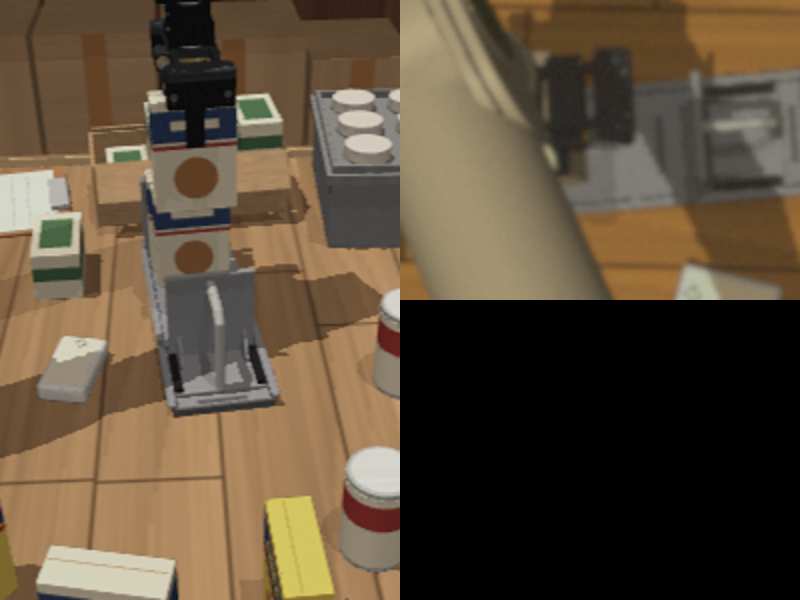

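The carton hangs over the free bay, in line with carton d below it at about (185,230), and the stop is well back. Next I lower it.

Call:
{"method": "arm_command", "body": {
  "xyz": [
    [0,0,-0.03],
    [0,0,-0.06],
    [0,0,-0.09],
    [0,0,-0.115],
    [0,0,-0.13],
    [0,0,-0.139],
    [0,0,-0.143],
    [0,0,-0.146],
    [0,0,-0.147],
    [0,0,-0.147],
    [0,0,-0.147]
  ],
  "rot": [
    [0,0,0],
    [0,0,0],
    [0,0,0],
    [0,0,0],
    [0,0,0],
    [0,0,0],
    [0,0,0],
    [0,0,0],
    [0,0,0],
    [0,0,0],
    [0,0,0]
  ]
}}

```text
time: 9.97
ee_pos: [0.527, 0.2884, 0.0946]
eef_rot: [0.999, 0.052, 0.001, -0.0]
ft_force: [-0.6, -0.5, -3.2]
width: 0.038
grip_force: 25.0
```

Call:
{"method": "arm_command", "body": {
  "xyz": [
    [0,0,-0.001],
    [0,0,-0.002],
    [0,0,-0.003],
    [0,0,-0.003]
  ],
  "rot": [
    [0,0,0],
    [0,0,0],
    [0,0,0],
    [0,0,0]
  ]
}}

```text
time: 10.3
ee_pos: [0.5268, 0.2884, 0.0918]
eef_rot: [0.999, 0.052, 0.0, -0.0]
ft_force: [-2.1, -1.0, 6.7]
width: 0.038
grip_force: 25.0
```

Call:
{"method": "arm_command", "body": {
  "xyz": [
    [0,0,0.001],
    [0,0,0.001],
    [0,0,0.001],
    [0,0,0.02],
    [0,0,0.05],
    [0,0,0.08],
    [0,-0.01,0.11],
    [-0.005,-0.035,0.13],
    [-0.01,-0.07,0.13],
    [-0.015,-0.105,0.13],
    [-0.02,-0.14,0.13],
    [-0.025,-0.175,0.13],
    [-0.03,-0.21,0.13],
    [-0.036,-0.245,0.13],
    [-0.041,-0.28,0.13],
    [-0.046,-0.315,0.13],
    [-0.051,-0.35,0.13],
    [-0.056,-0.385,0.13],
    [-0.062,-0.42,0.125],
    [-0.067,-0.455,0.12]
  ],
  "rot": [
    [0,0,0],
    [0,0,0],
    [0,0,0],
    [0,0,0],
    [0,0,0],
    [0,0,0],
    [0,0,0],
    [0,0,-0.02],
    [0,0,-0.05],
    [0,0,-0.08],
    [0,0,-0.11],
    [0,0,-0.14],
    [0,0,-0.17],
    [0,0,-0.2],
    [0,0,-0.23],
    [0,0,-0.26],
    [0,0,-0.29],
    [0,0,-0.311],
    [0,0,-0.311],
    [0,0,-0.311]
  ],
  "grip": 0.57
}}

```text
time: 11.97
ee_pos: [0.4591, -0.1686, 0.2109]
eef_rot: [0.995, -0.103, 0.001, -0.0]
ft_force: [1.3, -0.0, -0.4]
width: 0.0498
grip_force: 0.0
```

Call:
{"method": "arm_command", "body": {
  "xyz": [
    [-0.0045,-0.03,-0.005],
    [-0.009,-0.06,-0.01],
    [-0.013,-0.09,-0.01],
    [-0.0155,-0.107,-0.01],
    [-0.0163,-0.111,-0.01],
    [-0.0163,-0.111,-0.01]
  ],
  "rot": [
    [0,0,0],
    [0,0,0],
    [0,0,0],
    [0,0,0],
    [0,0,0],
    [0,0,0]
  ],
  "grip": 0.85
}}

```text
time: 12.47
ee_pos: [0.4426, -0.2791, 0.2006]
eef_rot: [0.995, -0.104, -0.0, 0.0]
ft_force: [0.4, 0.3, -0.1]
width: 0.0727
grip_force: 0.0
```

Run:
```python
from h import *
s=r.read_state(); print(s["ee_pos"],s["eef_rot"],s["joint_positions"],s["width"])
b=snap("side","side3"); b=snap("top","top3")
cv2.imwrite("pics/c3.png",cv2.resize(b[185:315,140:500],(800,289),interpolation=cv2.INTER_CUBIC)[:,:,::-1])
tops("top3",.146,(130,300,190,300)); tops("top3",.14,(360,520,190,310))
```

```text
[ 0.44261913 -0.27906646  0.20055109] [ 9.94552747e-01 -1.04233972e-01 -1.11205812e-04  3.15228959e-04] [-0.26587222  0.13588148  0.81365719  1.79533241 -0.10309261  1.25413851
 -1.20428387] 0.07272999664136834
[206. 233.] 573 [526.7 288.5] [96.1 33.7] 5.9 [526.4 288.5]
[179. 235.] 568 [520.6 351. ] [94.8 33.6] 5.9 [520.3 351. ]
[160. 238.] 576 [512.6 396.3] [95.7 33.9] 6.9 [512.2 396.1]
[512. 264.] 196 [ 470.6 -430.8] [74.5 28.1] 55.4 [ 469.3 -431.3]
```

View pics/c3.png

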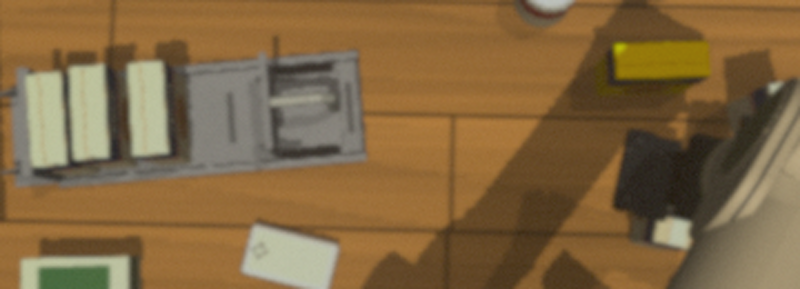

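Carton a stands upright in the rack at crop position (147,110), with room left before the stop at (265,100). The gripper is over carton b at about (665,230).

Call:
{"method": "arm_command", "body": {
  "xyz": [
    [0,0,-0.03],
    [0,0,-0.06],
    [0,0,-0.09],
    [0,0,-0.115],
    [0,0,-0.115],
    [0,0,-0.115]
  ],
  "rot": [
    [0,0,0],
    [0,0,0],
    [0,0,0],
    [0,0,0],
    [0,0,0],
    [0,0,0]
  ]
}}

```text
time: 13.07
ee_pos: [0.443, -0.2765, 0.0853]
eef_rot: [0.995, -0.102, -0.001, -0.0]
ft_force: [0.6, -0.3, 0.8]
width: 0.074
grip_force: 0.0
```

Call:
{"method": "arm_command", "body": {
  "xyz": [
    [0,0,0],
    [0,0,0],
    [0,0,0],
    [0,0,0],
    [0,0,0],
    [0,0,0],
    [0,0,0],
    [0,0,0],
    [0,0,0],
    [0,0,0.02],
    [0,0,0.03],
    [0,0,0.03]
  ],
  "rot": [
    [0,0,0],
    [0,0,0],
    [0,0,0],
    [0,0,0],
    [0,0,0],
    [0,0,0],
    [0,0,0],
    [0,0,0],
    [0,0,0],
    [0,0,0],
    [0,0,0],
    [0,0,0]
  ],
  "grip": 0.0,
  "squeeze": 25
}}

```text
time: 14.07
ee_pos: [0.4442, -0.2785, 0.1173]
eef_rot: [0.995, -0.103, 0.001, 0.0]
ft_force: [0.2, -0.0, -2.3]
width: 0.0381
grip_force: 25.0
```

Call:
{"method": "arm_command", "body": {
  "xyz": [
    [0,0,0.03],
    [0,0,0.065],
    [0.001,0.005,0.1],
    [0.003,0.02,0.125],
    [0.008,0.05,0.125],
    [0.014,0.085,0.125],
    [0.021,0.12,0.125],
    [0.028,0.155,0.125],
    [0.034,0.19,0.125],
    [0.04,0.225,0.125],
    [0.047,0.26,0.125],
    [0.053,0.295,0.125],
    [0.059,0.33,0.125],
    [0.066,0.365,0.125],
    [0.073,0.4,0.125],
    [0.08,0.435,0.125],
    [0.085,0.465,0.125],
    [0.088,0.485,0.125],
    [0.09,0.498,0.125],
    [0.09,0.503,0.125]
  ],
  "rot": [
    [0,0,0],
    [0,0,0],
    [0,0,0],
    [0,0,0.02],
    [0,0,0.04],
    [0,0,0.07],
    [0,0,0.1],
    [0,0,0.13],
    [0,0,0.16],
    [0,0,0.19],
    [0,0,0.22],
    [0,0,0.25],
    [0,0,0.28],
    [0,0,0.3],
    [0,0,0.311],
    [0,0,0.311],
    [0,0,0.311],
    [0,0,0.311],
    [0,0,0.311],
    [0,0,0.311]
  ]
}}

```text
time: 15.73
ee_pos: [0.5328, 0.2272, 0.2394]
eef_rot: [0.999, 0.054, -0.001, 0.0]
ft_force: [-0.0, -0.3, -2.4]
width: 0.038
grip_force: 25.0
```

Call:
{"method": "arm_command", "body": {
  "xyz": [
    [0,0,0],
    [0,0,0],
    [0,0,-0.03],
    [0,0,-0.06],
    [0,0,-0.09],
    [0,0,-0.115],
    [0,0,-0.13],
    [0,0,-0.139],
    [0,0,-0.143],
    [0,0,-0.146],
    [0,0,-0.148],
    [0,0,-0.15],
    [0,0,-0.15]
  ],
  "rot": [
    [0,0,0],
    [0,0,0],
    [0,0,0],
    [0,0,0],
    [0,0,0],
    [0,0,0],
    [0,0,0],
    [0,0,0],
    [0,0,0],
    [0,0,0],
    [0,0,0],
    [0,0,0],
    [0,0,0]
  ]
}}

```text
time: 16.82
ee_pos: [0.534, 0.2253, 0.0918]
eef_rot: [0.999, 0.052, 0.001, -0.0]
ft_force: [0.4, -0.4, 1.5]
width: 0.038
grip_force: 25.0
```

Call:
{"method": "arm_command", "body": {
  "xyz": [
    [0,0,0.001],
    [0,0,0.001],
    [0,0,0.001],
    [0,0,0.02],
    [0,0,0.05],
    [0,0,0.08],
    [0,0,0.11],
    [0.002,-0.015,0.11],
    [0.004,-0.03,0.11],
    [0.006,-0.045,0.11],
    [0.008,-0.06,0.11],
    [0.01,-0.075,0.11],
    [0.01,-0.0905,0.11],
    [0.01,-0.0905,0.11],
    [0.01,-0.0905,0.11],
    [0.01,-0.0905,0.11],
    [0.01,-0.0905,0.11],
    [0.01,-0.0905,0.11],
    [0.01,-0.0905,0.11],
    [0.01,-0.0905,0.11]
  ],
  "rot": [
    [0,0,0],
    [0,0,0],
    [0,0,0],
    [0,0,0],
    [0,0,0],
    [0,0,0],
    [0,0,0.12],
    [0,0,0.24],
    [0,0,0.36],
    [0,0,0.48],
    [0,0,0.6],
    [0,0,0.72],
    [0,0,0.84],
    [0,0,0.96],
    [0,0,1.08],
    [0,0,1.2],
    [0,0,1.32],
    [0,0,1.44],
    [0,0,1.54],
    [0,0,1.571]
  ],
  "grip": 0.57
}}

```text
time: 18.48
ee_pos: [0.5432, 0.1346, 0.2008]
eef_rot: [0.667, 0.745, 0.0, 0.0]
ft_force: [-0.3, 0.9, -0.4]
width: 0.0495
grip_force: 0.0
```

Run:
```python
from h import *
s=r.read_state(); print(s["ee_pos"],s["eef_rot"],s["width"])
a=snap("side","side4"); b=snap("top","top4")
o=np.zeros((600,800,3),np.uint8)
o[:,:400]=cv2.resize(a[60:300,230:390],(400,600)); o[:300,400:]=cv2.resize(b[180:300,140:300],(400,300)); cv2.imwrite("pics/c4.png",o[:,:,::-1])
tops("top4",.146,(130,300,190,300))
```

```text
[0.54321711 0.13461866 0.20075189] [6.66732745e-01 7.45296858e-01 1.83007555e-04 7.68807410e-05] 0.04951031215522412
[180. 235.] 521 [520.6 350.3] [93.7 31.8] 6.0 [520.4 350.4]
[206. 233.] 510 [525.9 288.2] [93.1 31.3] 4.8 [526.2 288.1]
[160. 238.] 526 [511.9 396.2] [92.9 33.1] 6.9 [512.  395.8]
```

View pics/c4.png

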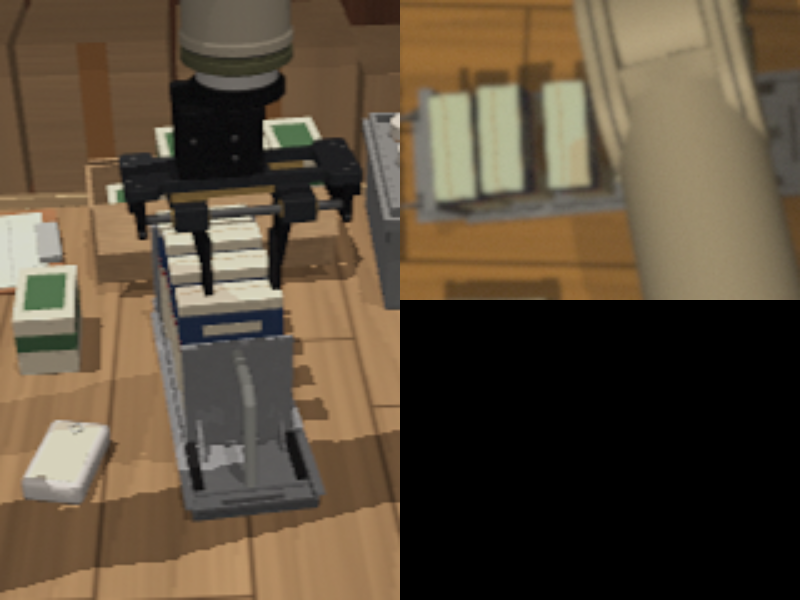

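All cartons stand upright in the rack: b is at (230,310), just inside the stop. The gripper is above the handle at (245,380). Next I grip it.

Call:
{"method": "arm_command", "body": {
  "xyz": [
    [0,0,-0.03],
    [0,0,-0.06],
    [0,0,-0.09],
    [0,0,-0.105],
    [0,0,-0.105],
    [0,0,-0.105]
  ],
  "rot": [
    [0,0,0],
    [0,0,0],
    [0,0,0],
    [0,0,0],
    [0,0,0],
    [0,0,0]
  ]
}}

```text
time: 19.08
ee_pos: [0.543, 0.1346, 0.0955]
eef_rot: [0.669, 0.743, -0.001, -0.0]
ft_force: [0.2, 0.8, -0.0]
width: 0.0493
grip_force: 0.0
```

Call:
{"method": "arm_command", "body": {
  "xyz": [
    [0,0,0],
    [0,0,0],
    [0,0,0],
    [0,0,0],
    [0,0,0],
    [0,0,0],
    [0,0,0],
    [0,0,0],
    [0,0,0]
  ],
  "rot": [
    [0,0,0],
    [0,0,0],
    [0,0,0],
    [0,0,0],
    [0,0,0],
    [0,0,0],
    [0,0,0],
    [0,0,0],
    [0,0,0]
  ],
  "grip": 0.0,
  "squeeze": 25
}}

```text
time: 19.83
ee_pos: [0.5435, 0.1347, 0.0957]
eef_rot: [0.669, 0.743, 0.0, 0.0]
ft_force: [2.3, -0.3, -0.5]
width: 0.0111
grip_force: 25.0
```

Call:
{"method": "arm_command", "body": {
  "xyz": [
    [-0.0005,0.005,0],
    [-0.001,0.01,0],
    [-0.0016,0.015,0],
    [-0.0021,0.02,0],
    [-0.0026,0.025,0],
    [-0.0031,0.03,0],
    [-0.0037,0.035,0],
    [-0.0042,0.04,0],
    [-0.0047,0.045,0],
    [-0.0053,0.05,0],
    [-0.0058,0.055,0],
    [-0.0063,0.06,0],
    [-0.0068,0.065,0],
    [-0.0073,0.07,0],
    [-0.0079,0.075,0],
    [-0.0084,0.08,0],
    [-0.0084,0.08,0]
  ],
  "rot": [
    [0,0,0],
    [0,0,0],
    [0,0,0],
    [0,0,0],
    [0,0,0],
    [0,0,0],
    [0,0,0],
    [0,0,0],
    [0,0,0],
    [0,0,0],
    [0,0,0],
    [0,0,0],
    [0,0,0],
    [0,0,0],
    [0,0,0],
    [0,0,0],
    [0,0,0]
  ]
}}

```text
time: 21.25
ee_pos: [0.5346, 0.2152, 0.0957]
eef_rot: [0.669, 0.743, -0.0, 0.0]
ft_force: [0.5, -4.2, 5.3]
width: 0.0109
grip_force: 25.0
```

Run:
```python
from h import *
s=r.read_state(); print(s["ee_pos"],s["ft_force"],s["torque"],s["width"])
a=snap("side","side5"); b=snap("top","top5")
o=np.zeros((600,800,3),np.uint8)
o[:,:400]=cv2.resize(a[60:300,230:390],(400,600)); o[:300,400:]=cv2.resize(b[190:280,140:260],(400,300)); cv2.imwrite("pics/c5.png",o[:,:,::-1])
tops("top5",.146,(130,300,190,300))
```

```text
[0.53460959 0.21517411 0.09572147] [ 0.53409691 -4.23965771  5.34731461] [-0.93198146 -0.09991009  0.01910365] 0.01094716881466707
[178. 239.] 405 [520.5 351.2] [93.6 32.7] 7.6 [512.  352.8]
[160. 238.] 560 [511.7 396.2] [93.6 33.6] 6.9 [511.6 396.1]
```

View pics/c5.png

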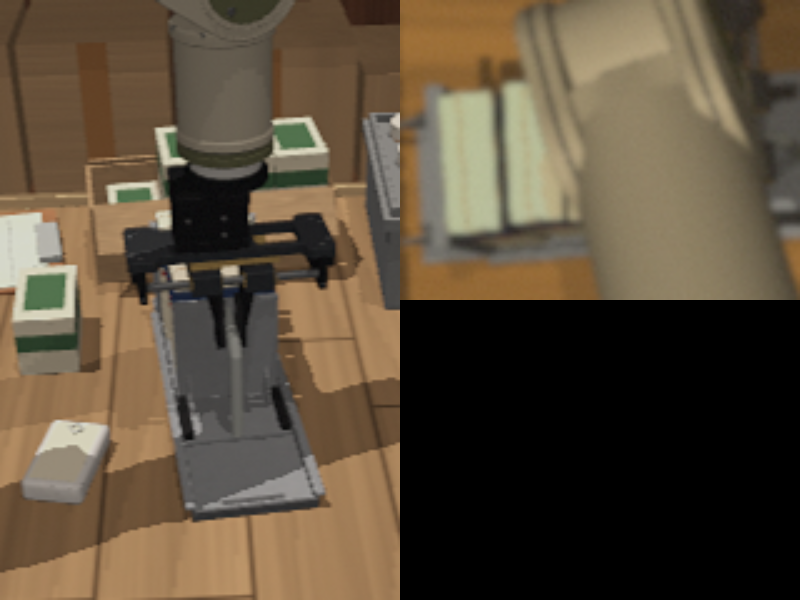

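The stop has gathered b and a, and nothing is tipping: c and d are still upright at (470,160) and (540,150). About 18 mm is left, so I'll go slowly and watch the force.

Call:
{"method": "arm_command", "body": {
  "xyz": [
    [-0.0003,0.0025,0],
    [-0.0005,0.005,0],
    [-0.0008,0.0075,0],
    [-0.001,0.01,0],
    [-0.0013,0.0125,0],
    [-0.0016,0.015,0],
    [-0.0016,0.015,0]
  ],
  "rot": [
    [0,0,0],
    [0,0,0],
    [0,0,0],
    [0,0,0],
    [0,0,0],
    [0,0,0],
    [0,0,0]
  ]
}}

```text
time: 21.93
ee_pos: [0.5331, 0.229, 0.0957]
eef_rot: [0.669, 0.743, -0.001, 0.0]
ft_force: [0.4, -7.6, 6.1]
width: 0.0109
grip_force: 25.0
```

Call:
{"method": "arm_command", "body": {
  "xyz": [
    [-0.0001,0.001,0],
    [-0.0001,0.001,0]
  ],
  "rot": [
    [0,0,0],
    [0,0,0]
  ]
}}

```text
time: 22.1
ee_pos: [0.5331, 0.2294, 0.0957]
eef_rot: [0.669, 0.743, -0.001, 0.0]
ft_force: [-0.2, -8.6, 7.1]
width: 0.0107
grip_force: 25.0
```

Call:
{"method": "arm_command", "body": {
  "xyz": [
    [-0.0001,0.001,0],
    [-0.0002,0.002,0],
    [-0.0002,0.002,0]
  ],
  "rot": [
    [0,0,0],
    [0,0,0],
    [0,0,0]
  ]
}}

```text
time: 22.35
ee_pos: [0.533, 0.2299, 0.0957]
eef_rot: [0.67, 0.743, -0.002, 0.001]
ft_force: [-1.4, -13.5, 9.9]
width: 0.0111
grip_force: 25.0
```

Call:
{"method": "arm_command", "body": {
  "xyz": [
    [-0.0001,0.001,0],
    [-0.0001,0.001,0],
    [-0.0001,0.001,0]
  ],
  "rot": [
    [0,0,0],
    [0,0,0],
    [0,0,0]
  ]
}}

```text
time: 22.6
ee_pos: [0.533, 0.23, 0.0957]
eef_rot: [0.67, 0.742, -0.002, 0.001]
ft_force: [-2.4, -15.8, 9.9]
width: 0.0111
grip_force: 25.0
```

Run:
```python
from h import *
s=r.read_state(); print(s["ee_pos"],s["ft_force"],s["torque"])
a=snap("side","side6"); b=snap("top","top6")
o=np.zeros((600,800,3),np.uint8)
o[:,:400]=cv2.resize(a[110:230,260:340],(400,600)); o[:300,400:]=cv2.resize(b[200:275,140:240],(400,300),interpolation=cv2.INTER_CUBIC); cv2.imwrite("pics/c6.png",o[:,:,::-1])
tops("top6",.146,(130,300,190,300))
for d in r.spot_point("stop_handle","side"): print(d["conf"],w("side",d["at"]))
```

```text
[0.53297202 0.22996549 0.09568767] [ -2.43794913 -15.82045559   9.88804593] [-3.5173968   0.37880493  0.08465415]
[163. 240.] 847 [514.1 386. ] [94.4 69.1] 12.7 [508.5 389.4]
0.69 [0.5331367  0.22822628 0.10830108]
```

View pics/c6.png

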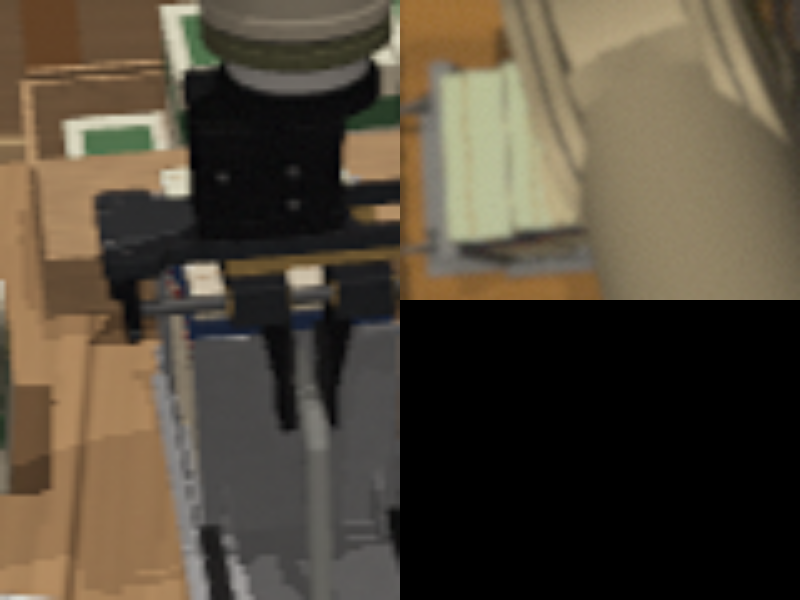

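c and d have closed up, with no gap at (510,155), and c is at the wall. The stop stalled at about 16 N, so I'll release and check the row.

Call:
{"method": "arm_command", "body": {
  "xyz": [
    [0,-0.002,0],
    [0,-0.002,0],
    [0,-0.002,0],
    [0,-0.002,0],
    [0,-0.002,0.03],
    [0,-0.002,0.065],
    [0,-0.002,0.1],
    [-0.03,-0.03,0.12],
    [-0.065,-0.045,0.13],
    [-0.1,-0.06,0.13],
    [-0.135,-0.08,0.13],
    [-0.165,-0.1,0.13],
    [-0.165,-0.13,0.13],
    [-0.165,-0.165,0.13],
    [-0.165,-0.2,0.13],
    [-0.165,-0.23,0.13],
    [-0.165,-0.25,0.13],
    [-0.165,-0.25,0.13]
  ],
  "rot": [
    [0,0,0],
    [0,0,0],
    [0,0,0],
    [0,0,0],
    [0,0,0],
    [0,0,0],
    [0,0,0],
    [0,0,0],
    [0,0,0],
    [0,0,0],
    [0,0,0],
    [0,0,0],
    [0,0,0],
    [0,0,0],
    [0,0,0],
    [0,0,0],
    [0,0,0],
    [0,0,0]
  ],
  "grip": 0.57
}}

```text
time: 24.25
ee_pos: [0.3677, -0.0193, 0.2258]
eef_rot: [0.671, 0.742, 0.001, -0.0]
ft_force: [0.6, -0.3, 0.0]
width: 0.0497
grip_force: 0.0
```

Run:
```python
from h import *
s=r.read_state(); print(s["ee_pos"],s["ft_force"],s["time"])
a=snap("side","side7"); b=snap("top","top7")
o=np.zeros((600,800,3),np.uint8)
o[:300,:400]=cv2.resize(a,(400,300)); o[:300,400:]=cv2.resize(a[120:270,270:390],(400,300)); o[300:,:]=cv2.resize(b[205:275,140:310],(800,300),interpolation=cv2.INTER_CUBIC); cv2.imwrite("pics/c7.png",o[:,:,::-1])
tops("top7",.146,(130,300,190,300))
for c in("side","top"):
  for d in r.spot_point("stop_handle",c): print(d["conf"],w(c,d["at"]))
```

```text
[ 0.3676866  -0.01930848  0.22583601] [ 0.58157739 -0.33430247  0.00139834] 24.25
[183. 235.] 2046 [520.2 343.5] [ 95.2 145.8] 7.0 [519.6 343.4]
0.66 [0.53189509 0.22656346 0.10938434]
0.47 [0.76497875 0.10610804 0.05772351]
```

View pics/c7.png

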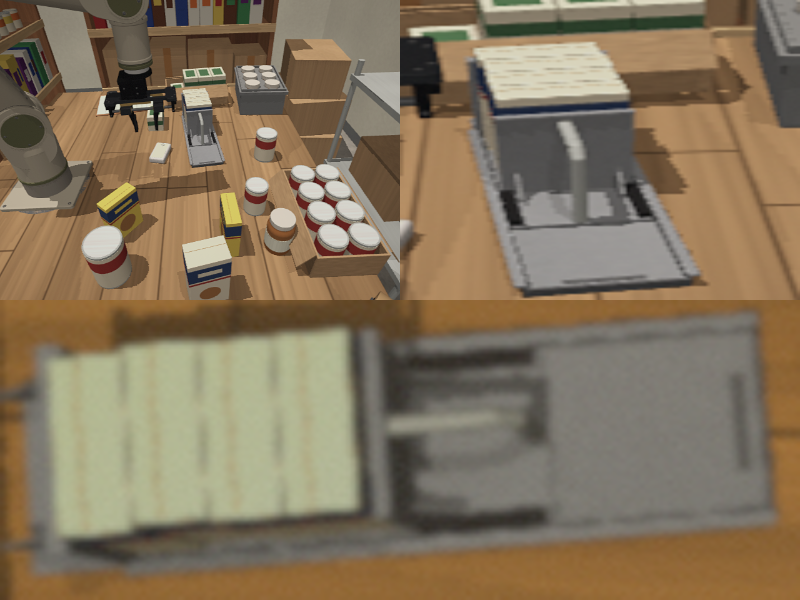

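Run:
```python
from h import *
im=cv2.imread("pics/top7.png"); g=cv2.cvtColor(im,cv2.COLOR_BGR2GRAY).astype(int)
O=np.array([530.5,240.5])/1e3; yv=np.array([-.1045,.9945]); xv=np.array([.9945,.1045])
for x in (-.03,0.03):
  for y,z,n in((.028,.146,"b face top"),(.028,.126,"stop inner if snug"),(.180,.126,"wall"),(.180,.146,"c face")):
    print(n,x,np.round(pix("top",np.r_[O+xv*x+yv*y,z]),1))
for v in (222,230,238,246): print(v,list(g[v,205:228]))
for v in (230,238,246): print(v,list(g[v,143:158]))
```

```text
b face top -0.03 [215.1 245.3]
stop inner if snug -0.03 [216.8 246.1]
wall -0.03 [153.5 251.4]
c face -0.03 [150.9 250.6]
b face top 0.03 [213.5 220.2]
stop inner if snug 0.03 [215.2 221.4]
wall 0.03 [152.3 226.6]
c face 0.03 [149.7 225.5]
222 [np.int64(175), np.int64(179), np.int64(178), np.int64(180), np.int64(181), np.int64(178), np.int64(176), np.int64(171), np.int64(150), np.int64(111), np.int64(77), np.int64(72), np.int64(95), np.int64(113), np.int64(117), np.int64(102), np.int64(75), np.int64(57), np.int64(56), np.int64(58), np.int64(60), np.int64(63), np.int64(68)]
230 [np.int64(170), np.int64(176), np.int64(179), np.int64(178), np.int64(178), np.int64(178), np.int64(180), np.int64(175), np.int64(171), np.int64(147), np.int64(103), np.int64(76), np.int64(90), np.int64(108), np.int64(116), np.int64(104), np.int64(85), np.int64(68), np.int64(63), np.int64(61), np.int64(65), np.int64(73), np.int64(80)]
238 [np.int64(171), np.int64(176), np.int64(178), np.int64(178), np.int64(179), np.int64(178), np.int64(179), np.int64(178), np.int64(172), np.int64(155), np.int64(115), np.int64(
[... 492 characters left out ...]
.int64(71)]
230 [np.int64(98), np.int64(100), np.int64(105), np.int64(110), np.int64(114), np.int64(119), np.int64(127), np.int64(150), np.int64(169), np.int64(176), np.int64(178), np.int64(177), np.int64(169), np.int64(169), np.int64(172)]
238 [np.int64(114), np.int64(115), np.int64(119), np.int64(118), np.int64(122), np.int64(122), np.int64(125), np.int64(137), np.int64(156), np.int64(172), np.int64(177), np.int64(179), np.int64(178), np.int64(170), np.int64(169)]
246 [np.int64(105), np.int64(105), np.int64(112), np.int64(119), np.int64(118), np.int64(119), np.int64(122), np.int64(130), np.int64(150), np.int64(169), np.int64(177), np.int64(178), np.int64(177), np.int64(173), np.int64(170)]
```

Call:
{"method": "arm_command", "body": {
  "xyz": [
    [0.02,0.03,0],
    [0.04,0.06,0],
    [0.06,0.09,0],
    [0.08,0.12,0],
    [0.1,0.15,0],
    [0.12,0.18,0],
    [0.14,0.21,0],
    [0.157,0.232,0],
    [0.165,0.244,0],
    [0.165,0.2465,0],
    [0.165,0.2465,0],
    [0.165,0.2465,-0.03],
    [0.165,0.2465,-0.065],
    [0.165,0.2465,-0.1],
    [0.165,0.2465,-0.128],
    [0.165,0.2465,-0.128],
    [0.1645,0.252,-0.128],
    [0.164,0.257,-0.128],
    [0.1635,0.26,-0.128],
    [0.1635,0.26,-0.128]
  ],
  "rot": [
    [0,0,0],
    [0,0,0],
    [0,0,0],
    [0,0,0],
    [0,0,0],
    [0,0,0],
    [0,0,0],
    [0,0,0],
    [0,0,0],
    [0,0,0],
    [0,0,0],
    [0,0,0],
    [0,0,0],
    [0,0,0],
    [0,0,0],
    [0,0,0],
    [0,0,0],
    [0,0,0],
    [0,0,0],
    [0,0,0]
  ],
  "grip": 0.57
}}

```text
time: 26.12
ee_pos: [0.5319, 0.2455, 0.0997]
eef_rot: [0.668, 0.744, 0.002, 0.0]
ft_force: [-0.2, 0.1, -0.1]
width: 0.0494
grip_force: 0.0
```

Call:
{"method": "arm_command", "body": {
  "xyz": [
    [-0.0002,0.0015,0],
    [-0.0003,0.003,0],
    [-0.0005,0.0045,0],
    [-0.0005,0.0045,0]
  ],
  "rot": [
    [0,0,0],
    [0,0,0],
    [0,0,0],
    [0,0,0]
  ]
}}

```text
time: 26.45
ee_pos: [0.5308, 0.2485, 0.0977]
eef_rot: [0.669, 0.743, 0.0, -0.0]
ft_force: [-0.7, -0.2, 0.5]
width: 0.0496
grip_force: 0.0
```

Call:
{"method": "arm_command", "body": {
  "xyz": [
    [-0.0001,0.0015,0],
    [-0.0003,0.003,0],
    [-0.0005,0.0045,0],
    [-0.0005,0.0045,0]
  ],
  "rot": [
    [0,0,0],
    [0,0,0],
    [0,0,0],
    [0,0,0]
  ]
}}

```text
time: 26.78
ee_pos: [0.5306, 0.2505, 0.0975]
eef_rot: [0.67, 0.743, -0.001, 0.001]
ft_force: [-0.2, -6.9, 3.7]
width: 0.0498
grip_force: 3.6
```

Call:
{"method": "arm_command", "body": {
  "xyz": [
    [-0.0001,0.001,0],
    [-0.0002,0.002,0],
    [-0.0002,0.002,0]
  ],
  "rot": [
    [0,0,0],
    [0,0,0],
    [0,0,0]
  ]
}}

```text
time: 27.03
ee_pos: [0.5306, 0.2505, 0.0975]
eef_rot: [0.67, 0.742, -0.002, 0.001]
ft_force: [-2.0, -12.1, 6.5]
width: 0.0497
grip_force: 6.5
```

Call:
{"method": "arm_command", "body": {
  "xyz": [
    [-0.0001,0.001,0],
    [-0.0002,0.002,0],
    [-0.0002,0.002,0]
  ],
  "rot": [
    [0,0,0],
    [0,0,0],
    [0,0,0]
  ]
}}

```text
time: 27.28
ee_pos: [0.5306, 0.2506, 0.0975]
eef_rot: [0.67, 0.742, -0.003, 0.002]
ft_force: [-2.0, -19.1, 8.5]
width: 0.0492
grip_force: 9.4
```

Call:
{"method": "arm_command", "body": {
  "xyz": [
    [0.0007,-0.007,0],
    [0.0017,-0.017,0],
    [0.002,-0.02,0],
    [0.002,-0.02,0.03],
    [0.002,-0.02,0.065],
    [0.002,-0.02,0.1],
    [-0.02,-0.04,0.125],
    [-0.055,-0.06,0.13],
    [-0.09,-0.085,0.13],
    [-0.12,-0.11,0.13],
    [-0.15,-0.14,0.13],
    [-0.165,-0.175,0.13],
    [-0.165,-0.21,0.13],
    [-0.165,-0.24,0.13],
    [-0.165,-0.26,0.13],
    [-0.165,-0.265,0.13],
    [-0.165,-0.265,0.13]
  ],
  "rot": [
    [0,0,0],
    [0,0,0],
    [0,0,0],
    [0,0,0],
    [0,0,0],
    [0,0,0],
    [0,0,0],
    [0,0,0],
    [0,0,0],
    [0,0,0],
    [0,0,0],
    [0,0,0],
    [0,0,0],
    [0,0,0],
    [0,0,0],
    [0,0,0],
    [0,0,0]
  ]
}}

```text
time: 28.7
ee_pos: [0.3649, -0.009, 0.2278]
eef_rot: [0.67, 0.743, 0.001, -0.0]
ft_force: [-0.3, -0.3, 0.1]
width: 0.0495
grip_force: 0.0
```

Run:
```python
from h import *
s=r.read_state(); print(s["ee_pos"],s["ft_force"],s["time"])
b=snap("top","top8"); tops("top8",.146,(130,300,190,300))
g=cv2.cvtColor(b,cv2.COLOR_RGB2GRAY)
for v in (222,246): print(v,g[v,205:228])
```

```text
[ 0.36489918 -0.00904912  0.22781762] [-0.28927496 -0.33741402  0.07736485] 28.7
[183. 236.] 2030 [520.3 343.9] [ 95.2 145.5] 7.3 [519.2 343.1]
222 [175 177 180 178 178 177 178 172 152 110  76  75  94 113 114 100  75  54
  54  59  57  63  71]
246 [172 172 175 180 179 179 177 179 179 171 145  98  69  80 105 112 107  88
  65  54  54  58  69]
```

The second push moved nothing, so the row was already snug. The arm is clear, so I'm handing the job in.

```bash
python3 -c "
from bench import r
print(r.close_job())"
```

```text
the job is handed in; nothing more can be done
None
```

The job is handed in, with no verdict returned: all four cartons stand upright against the end wall with the stop snug behind them (a second push to about 19 N moved nothing), the gripper is clear, I did not touch the other groceries, and it took about 29 s of the 72 s.

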